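# Load the two conditioning rings of a lapping plate

## Task

Load both rings on the copper lap: in the white ring set the green glass blank down gently in the middle, lay the cork pad centred on it and stand the brass weight with the black knob centred on the cork; in the dark iron ring set the black seal ring in the middle and stand the steel weight with the red knob centred on it. Never let a metal weight touch the bare glass, and leave the compound jar and the dial gauge where they stand.

Things in the scene. Friction and masses are not known exactly. Their poses are not given: they have to be found in the camera images.
- white_ring: white ceramic conditioning ring lying on the copper lap plate, held still by its roller yoke: outer diameter 142 mm, inner diameter 122 mm, 32 mm high, open in the middle down to the plate. Origin: the ring's centre, on the plate's surface (50 mm above the bench). z is up.
- iron_ring: dark iron conditioning ring, the same size and held in the same way on the same plate: outer diameter 142 mm, inner 122 mm, 32 mm high; its centre is 156 mm from the white ring's. Origin: the ring's centre, on the plate's surface (50 mm above the bench). Each ring's yoke (black bars and two white rollers outside the ring) reaches 50 mm above the plate; a thin bent steel slurry pipe at the plate's edge reaches 75 mm above it, over 110 mm from either ring's centre. z is up.
- glass_c (a point): green glass blank, a loose solid disc 44 mm in diameter and 18 mm thick, about 75 g, lying flat at the start on the blue parts mat (mat surface 3 mm above the bench). Point: its centre, 9 mm above its underside. z is its axis.
- cork_c (a point): brown cork pressure pad, a loose stiff disc 50 mm in diameter and 10 mm thick, about 20 g, lying flat on the mat at the start. Point: its centre, 5 mm above its underside. z is its axis.
- light_c (a point): small brass pressure weight with a black knob, about 0.29 kg, standing on the mat at the start: base disc 56 mm in diameter and 14 mm high, thin stem 12 mm in diameter and 14 mm long, round knob 28 mm in diameter and 20 mm high on top; 48 mm high in all. Point: half-way up on its axis, 24 mm above the underside; the knob's middle is 14 mm above this point. z is its axis.
- seal_c (a point): black silicon-carbide seal ring, a loose flat ring 44 mm in outer and 24 mm in inner diameter, 16 mm high, about 55 g, lying flat on the mat at the start. Point: its centre, 8 mm above its underside. z is its axis.
- heavy_c (a point): large steel pressure weight with a red knob, about 0.68 kg, standing on the mat at the start: base disc 70 mm in diameter and 22 mm high, thin stem 12 mm in diameter and 14 mm long, round knob 30 mm in diameter and 20 mm high on top; 56 mm high in all. Point: half-way up on its axis, 28 mm above the underside; the knob's middle is 18 mm above this point. z is its axis.
- jar_c (a point): bystander: closed jar of lapping compound with a blue cap, 48 mm in diameter, 58 mm high, standing on the mat. Point: its centre, 29 mm above its underside. z is its axis.
- gauge_c (a point): bystander: dial flatness gauge with a round white dial face up, 54 mm in diameter, 53 mm high, standing on the mat. Point: on its axis, 26 mm above its underside. z is its axis.
Not all that is in view belongs to the job. Of the things like the part that bears seal_c, leave any that is pink; of the rest the smaller one is meant.

How it is judged:
At the end, for the whole second after the job is handed in: White ring: glass flat on the plate within 12 mm of centre, cork on it and brass weight on the cork, each within 10 mm of the one below. Iron ring: seal ring within 12 mm of centre, steel weight on it within 10 mm. Heights within 3 mm (weights 4), tilts under 0.1 rad, all at rest (horizontal distance between glass_c and white_ring below 0.012 m and z of glass_c in the frame of white_ring between 0.006 and 0.012 m and horizontal distance between cork_c and glass_c below 0.01 m and z of cork_c in the frame of white_ring between 0.02 and 0.026 m and horizontal distance between light_c and cork_c below 0.01 m and z of light_c in the frame of white_ring between 0.048 and 0.056 m and horizontal distance between seal_c and iron_ring below 0.012 m and z of seal_c in the frame of iron_ring between 0.005 and 0.011 m and horizontal distance between heavy_c and seal_c below 0.01 m and z of heavy_c in the frame of iron_ring between 0.04 and 0.048 m and angle between each of glass_c, cork_c, seal_c, light_c, heavy_c's own z axis and vertical below 0.1 rad and linear speed of each of glass, cork, seal, light, heavy below 0.02 m/s); the robot touches nothing.
It fails at once if a metal weight touches the bare glass (contact force between any of light, heavy and glass above 0.5 N).
It fails at once if the glass blank is dropped or rammed on to the lap (over 40 N) (contact force between glass and lap above 40 N).
It fails at once if the compound jar or the dial gauge is pushed more than 25 mm or knocked over (distance of any of jar_c, gauge_c from where it was at the start of the episode above 0.025 m or angle between any of jar_c, gauge_c's own z axis and vertical above 0.5 rad).
It also fails if it takes over 134 s, if anything falls off the work surface, if the arm or the gripper's body presses on something with over 40 N, if the wrist force passes 120 N, or if a joint passes its speed limit or range.

## Robot

A 6-joint arm with a two-finger parallel gripper is mounted at the origin on the work surface. World frame = base frame: x ahead of the robot, y to its left, z up, the work surface at z = 0. Lengths are in m, angles in rad, forces in N, time in s.
With the tool pointing down it reaches from about 0.275 to 0.775 m from the base axis. Payload 14.6 kg.
Tool frame: the origin (TCP) lies midway between the tips of the shut fingers; the grasp point (between the pads) lies 19 mm behind it; z points along the fingers, y is the direction in which the jaws open and shut (so a half turn about z gives the same grasp; the last joint's range is limited). The gripper opens to 85 mm and grips with 20 to 120 N. Pads are 22 mm wide; open, the fingers measure 114 mm over their backs; the gripper's body (76 mm by 85 mm) begins 54 mm behind the grasp point. The pads swing forward as they close: fully open they stand 13 mm farther back than shut.
Start: joints at [-1.403, 0.263, -0.048, 1.259, 0, 1.415], TCP at [0.167, -0.498, 0.231] pointing down, gripper open.
Joint ranges: [-2.65, 2.65], [-0.89, 1.7], [-1.18, 1.37], [-2.13, 2.11], [-1.35, 1.29], [-3.14, 3.14]. Speed limits (rad/s): [1.89, 1.89, 2.57, 2.79, 3.14, 3.14].

## Interface

Orientations are given as a unit quaternion [w, x, y, z].
In Python, from bench import status, viewer, hand_in gives the robot as it stands.
- The arm moves only by the tool carry_out, never from a script. Its argument "steps" is text: rows parted by semicolons, each of 7 numbers parted by spaces: the opening, from 0 (shut) to 1 (fully open), then the shift along the tool's x, y, z in mm, then the turn, a rotation vector about the tool's x, y, z in degrees. A call has 1 to 20 rows; each row is the pose to reach, as a shift and turn from the pose measured when the call began, along the tool's axes at that moment; what a row does not reach only later rows make up. A row lasts 1/8 s, in which the tool goes at most 62.5 mm and 10.7 degrees, less where a joint would pass 70% of its speed; a pose out of reach is approached as far as the arm can. A call with a gripper value outside its range is refused whole. The fingers move at their own pace and stop on an object; the grip force is fixed at half the most. Time passes only in rows, so rows that repeat a pose let the fingers close. It gives the time, the measured TCP pose, the force and the opening at its end, in the units of the state.
- status.observe(): the state, without advancing time (a new reading comes with each control period).
- viewer.camera(name): name is "scene" or "top" or "wrist"; returns the picture (400x640x3 uint8, red, green, blue); there is no depth.
- viewer.camera_info(name): a dict with "K" (3x3 intrinsics, pixels), "extrinsics" (4x4, takes a point from camera to world coordinates); the wrist camera has in their place "tool_from_camera" (4x4, takes a point from camera to tool coordinates, whose origin is the TCP and whose axes are the flange's). Camera axes: x right, y down, z forward; pixel columns grow to the right and rows downward; lengths in m; the calibration is good to about 2 mm. A picture is of the moment at which its call begins: read the wrist's pose just before it. camera_info takes no time and is no camera call.
- hand_in(): hands the job in, once; it reports no verdict.
The state is a dict: "t": time; "joint_pos": joint angles; "qd": joint speeds; "tau": joint torques, N m; "tool_pos": TCP position; "tool_rot": TCP orientation; "force": force on the tool from outside, world axes, zero at the start; "wrist_torque": the same for the moment, N m; "finger_gap": opening from 0.0 (shut) to 1.0 (fully open).
Only numpy, scipy, OpenCV 4.12 (cv2) and the standard library are available. Lean on these libraries where they do the work, as an engineer would, in place of code of your own. Each camera call takes 0.05 s, during which the arm holds its last target. There are 200 camera calls.

## Working session

There is one attempt and no reset: what is moved stays moved. The work goes in short steps, Python scripts to look and compute and a tool call to move; the robot and the scene stay as the last step left them, time stands still between calls to the robot, and variables do not carry over. Pictures are saved under pics/ and viewed, about 12 in all and at most 16, crops included, and the job is handed in when it is done.

Besides the shell and the picture viewer there is one more tool, called after ">>>" in YAML: its name, and indented under it one key for each argument. carry_out: Moves the arm, as the interface text tells. Its arguments: {"type":"object","properties":{"steps":{"type":"string"}},"required":["steps"]}

```bash
ls; mkdir -p pics; python3 - <<'E'
from bench import status, viewer
import cv2
s=status.observe();print({k:s[k] for k in('t','tool_pos','tool_rot','force','finger_gap')})
for n in('top','scene'):
    im=viewer.camera(n);cv2.imwrite(f'pics/{n}0.png',im[:,:,::-1])
    c=viewer.camera_info(n);print(n,c)
print(viewer.camera_info('wrist'))
E
```

```text
pics
{'t': 0.0, 'tool_pos': array([ 0.16648738, -0.49763423,  0.2308161 ]), 'tool_rot': array([-5.24806107e-04,  9.87003878e-01,  1.60695580e-01, -6.28648722e-06]), 'force': array([ 0.37814666,  0.86793704, -0.2909537 ]), 'finger_gap': 1.0001606180454319}
top {'K': array([[438.42688998,   0.        , 319.99705712],
       [  0.        , 438.42688998, 198.72543818],
       [  0.        ,   0.        ,   1.        ]]), 'extrinsics': array([[ 0.02066384, -0.99608172,  0.08598966,  0.40090249],
       [-0.99978403, -0.02039675,  0.00398357,  0.00718686],
       [-0.00221406, -0.08605341, -0.99628807,  0.9874783 ],
       [ 0.        ,  0.        ,  0.        ,  1.        ]])}
scene {'K': array([[396.66399335,   0.        , 316.18525475],
       [  0.        , 396.66399335, 199.53584648],
       [  0.        ,   0.        ,   1.        ]]), 'extrinsics': array([[-0.49992448,  0.47078409, -0.72693731,  1.08733082],
       [ 0.86576642,  0.29384285, -0.40509861,  0.35991441],
       [ 0.02289135, -0.83187663, -0.55448829,  0.546353  ],
       [ 0.        ,  0.        ,  0.        ,  1.        ]])}
{'K': array([[295.00959371,   0.        , 314.43780149],
       [  0.        , 295.00959371, 199.88210664],
       [  0.        ,   0.        ,   1.        ]]), 'tool_from_camera': array([[ 8.97657616e-04, -9.50596627e-01, -3.10427524e-01,
         7.90443518e-02],
       [ 9.99998423e-01,  1.32901240e-03, -1.17804793e-03,
        -9.85442692e-04],
       [ 1.53241042e-03, -3.10425977e-01,  9.50596321e-01,
        -1.42767242e-01],
       [ 0.00000000e+00,  0.00000000e+00,  0.00000000e+00,
         1.00000000e+00]])}
```

View pics/top0.png

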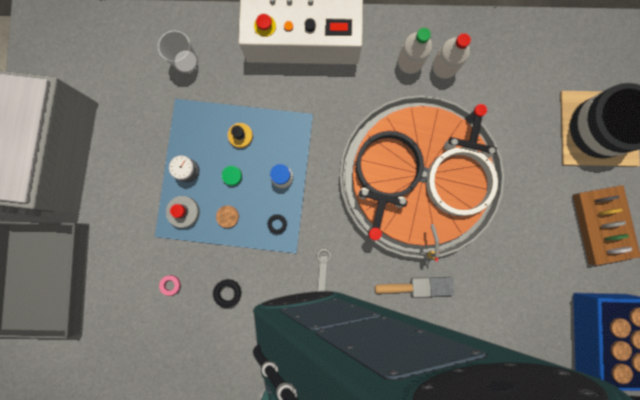

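View pics/scene0.png

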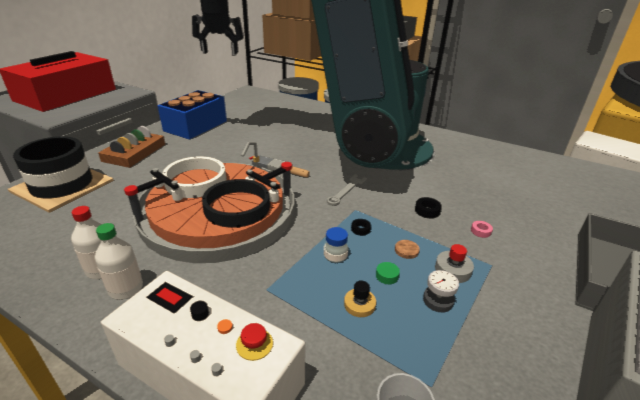

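The top view shows, at approximate pixels:
- **Job parts:** glass (231,176), cork (227,216), brass weight (239,134) and steel weight (181,211).
- **Bystanders:** jar (281,176) and gauge (182,168).
- **Lap rings:** iron (390,165) and white (462,181).
- **Seal candidates:** pink (169,286), large black (227,293) and small black (277,224). The small black one fits, being not pink and the smaller of the rest.

I'll confirm that in a crop and measure.

```bash
cat > h.py <<'E'
import numpy as np, cv2
from scipy.spatial.transform import Rotation as R
from bench import status, viewer
def T_tool(s):
    q=s['tool_rot'];T=np.eye(4);T[:3,:3]=R.from_quat([q[1],q[2],q[3],q[0]]).as_matrix();T[:3,3]=s['tool_pos'];return T
def cam(name,s=None):
    c=viewer.camera_info(name)
    return c['K'],(c['extrinsics'] if 'extrinsics' in c else T_tool(s)@c['tool_from_camera'])
def p2w(KT,uv,z):
    K,T=KT;d=T[:3,:3]@np.linalg.solve(K,[uv[0],uv[1],1.]);return T[:3,3]+d*(z-T[2,3])/d[2]
def w2p(KT,p):
    K,T=KT;q=K@(T[:3,:3].T@(np.asarray(p)-T[:3,3]));return q[:2]/q[2]
def circ(KT,c,r,n=72):
    a=np.linspace(0,2*np.pi,n);return np.array([w2p(KT,[c[0]+r*np.cos(t),c[1]+r*np.sin(t),c[2]]) for t in a])
def to_tool(s,p):  # world point -> shift in tool axes, mm
    return (T_tool(s)[:3,:3].T@(np.asarray(p)-s['tool_pos'])*1000).round(1)
E
python3 - <<'E'
from h import *
im=cv2.imread('pics/top0.png');KT=cam('top')
G=dict(glass=(231,176,.021,.022),cork=(227,216,.013,.025),brass=(238,133,.051,.014),seal=(277,224,.019,.022),steel=(179,211,.059,.015),
 jar=(280,173,.061,.024),gauge=(181,167,.056,.027),bigblk=(227,293,.01,.022),iron=(390,165,.082,.071),white=(462,181,.082,.071))
k=5;x0,y0=150,95;big=cv2.resize(im[y0:245,x0:310],None,fx=k,fy=k,interpolation=cv2.INTER_CUBIC)
big2=cv2.resize(im[115:235,340:500],None,fx=k,fy=k,interpolation=cv2.INTER_CUBIC)
for n,(u,v,z,r) in G.items():
    p=p2w(KT,(u,v),z);print(n,p.round(3),'reach',np.hypot(*p[:2]).round(3))
    c=circ(KT,p,r)
    for b,o in((big,(x0,y0)),(big2,(340,115))):
        cv2.polylines(b,[((c-o+.5)*k).astype(int)],True,(0,255,255),1)
cv2.imwrite('pics/mat.png',big);cv2.imwrite('pics/lap.png',big2)
E
```

```text
glass [0.531 0.21  0.021] reach 0.571
cork [0.442 0.217 0.013] reach 0.493
brass [0.621 0.192 0.051] reach 0.65
seal [0.427 0.105 0.019] reach 0.439
steel [0.449 0.309 0.059] reach 0.545
jar [0.534 0.097 0.061] reach 0.543
gauge [0.544 0.311 0.056] reach 0.626
bigblk [0.273 0.211 0.01 ] reach 0.345
iron [ 0.553 -0.134  0.082] reach 0.569
white [ 0.522 -0.284  0.082] reach 0.594
```

View pics/mat.png

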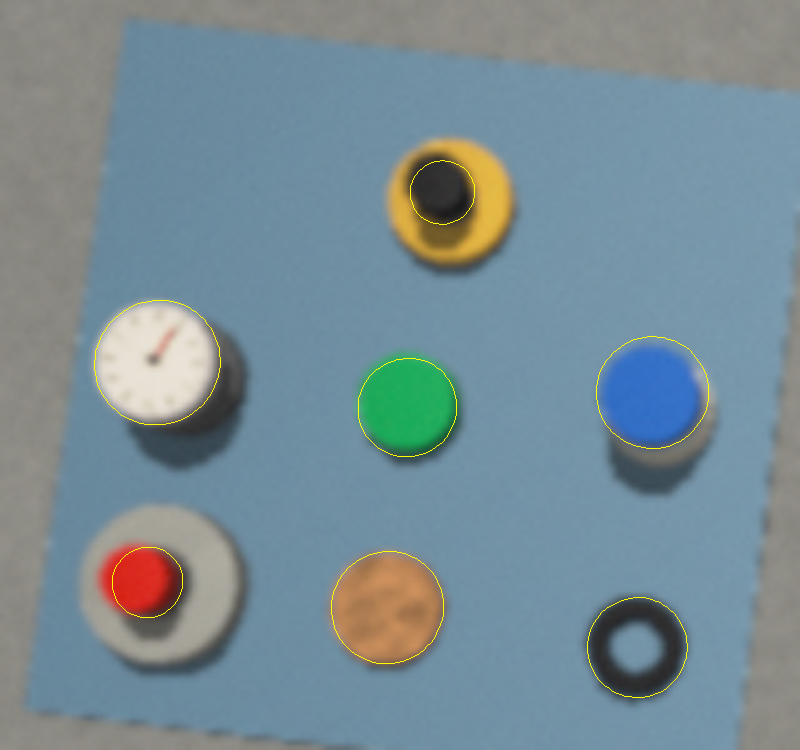

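View pics/lap.png

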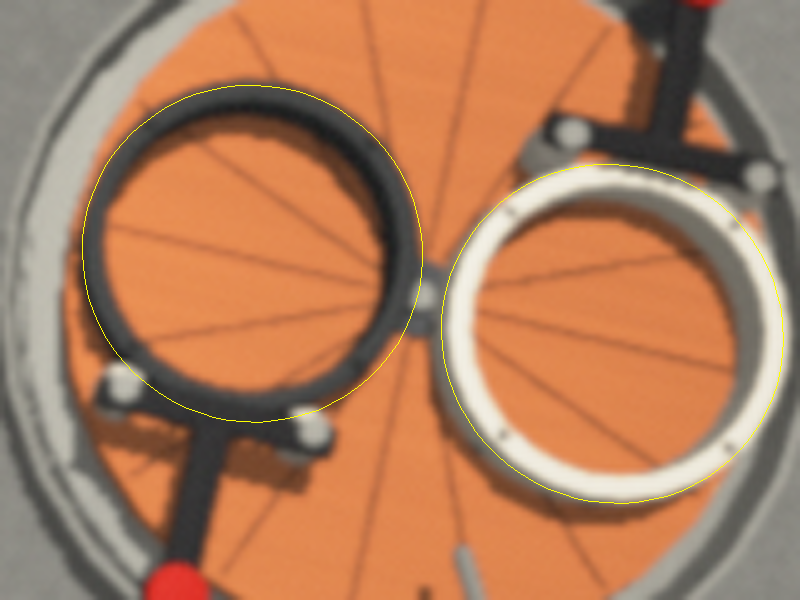

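The circles, drawn at the stated sizes, fit: the small black ring at (277,224) is 44 mm across, so it is the seal. The iron-to-white spacing comes out at 153 mm against 156. I'll move over the lap for a closer look, with the tool yaw set so that x points to -X and y to +Y.

```bash
python3 - <<'E'
from h import *
s=status.observe();T=T_tool(s)
Rt=np.array([[-1,0,0],[0,1,0],[0,0,-1.]])
print(to_tool(s,[.52,-.21,.25]), np.degrees(R.from_matrix(T[:3,:3].T@Rt).as_rotvec()).round(1))
E
```

```text
[ 426.5 -160.7  -18.9] [ 0.000e+00 -1.000e-01 -1.615e+02]
```

>>> carry_out:
  steps: "0.7 426 -161 -19 0 0 -161.5;0.7 426 -161 -19 0 0 -161.5;0.7 426 -161 -19 0 0 -161.5;0.7 426 -161 -19 0 0 -161.5;0.7 426 -161 -19 0 0 -161.5;0.7 426 -161 -19 0 0 -161.5;0.7 426 -161 -19 0 0 -161.5;0.7 426 -161 -19 0 0 -161.5;0.7 426 -161 -19 0 0 -161.5;0.7 426 -161 -19 0 0 -161.5;0.7 426 -161 -19 0 0 -161.5;0.7 426 -161 -19 0 0 -161.5;0.7 426 -161 -19 0 0 -161.5;0.7 426 -161 -19 0 0 -161.5;0.7 426 -161 -19 0 0 -161.5;0.7 426 -161 -19 0 0 -161.5;0.7 426 -161 -19 0 0 -161.5;0.7 426 -161 -19 0 0 -161.5;0.7 426 -161 -19 0 0 -161.5;0.7 426 -161 -19 0 0 -161.5"

```text
t: 2.6
tool_pos: [0.5194, -0.2098, 0.2501]
tool_rot: [-0.0, 0.0, 1.0, 0.0]
force: [-0.9, -0.5, -1.2]
finger_gap: 0.704
```

```bash
python3 - <<'E'
from h import *
s=status.observe();im=viewer.camera('wrist')[:,:,::-1].copy();cv2.imwrite('pics/w1raw.png',im)
KT=cam('wrist',s)
o=im.copy()
for p in([.553,-.134,.082],[.522,-.284,.082]):
    for r in(.071,.061):cv2.polylines(o,[circ(KT,p,r).round().astype(int)],True,(0,255,255),1)
    print(w2p(KT,p))
cv2.imwrite('pics/w1.png',o)
E
```

```text
[380.74161434 210.71735375]
[245.00494986 184.05151648]
```

View pics/w1.png

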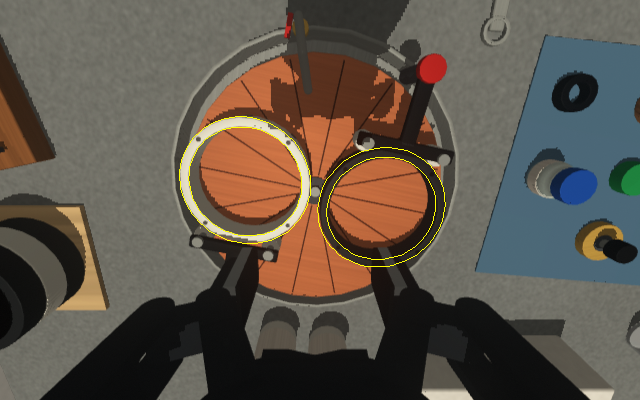

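The white ring fits its overlay, centre near pixel (245,184), and the iron one fits well at (381,211). With the 156 mm spacing I take white (.522,-.285) and iron (.553,-.132). Next I'll look over the mat.

>>> carry_out:
  steps: "0.75 29 420 0 0 0 0;0.75 29 420 0 0 0 0;0.75 29 420 0 0 0 0;0.75 29 420 0 0 0 0;0.75 29 420 0 0 0 0;0.75 29 420 0 0 0 0;0.75 29 420 0 0 0 0;0.75 29 420 0 0 0 0;0.75 29 420 0 0 0 0;0.75 29 420 0 0 0 0;0.75 29 420 0 0 0 0;0.75 29 420 0 0 0 0"

```text
t: 4.15
tool_pos: [0.4908, 0.2096, 0.2506]
tool_rot: [-0.0, 0.001, 1.0, 0.0]
force: [0.2, 0.0, -0.8]
finger_gap: 0.75
```

```bash
python3 - <<'E'
from h import *
s=status.observe();print(s['tool_pos']);im=viewer.camera('wrist')[:,:,::-1].copy();cv2.imwrite('pics/w2raw.png',im)
KT=cam('wrist',s);hsv=cv2.cvtColor(im,cv2.COLOR_BGR2HSV)
o=im.copy()
G=dict(glass=(.531,.21,.021,.022),cork=(.442,.217,.013,.025),brass=(.621,.192,.051,.014),brassb=(.621,.192,.017,.028),seal=(.427,.105,.019,.022),steel=(.449,.309,.059,.015),steelb=(.449,.309,.025,.035))
for n,p in G.items():cv2.polylines(o,[circ(KT,p[:3],p[3]).round().astype(int)],True,(0,255,255),1)
def cen(n,m,z):
    c=max(cv2.findContours(m.astype(np.uint8),0,2)[0],key=cv2.contourArea);(u,v),_,_=cv2.fitEllipse(cv2.convexHull(c));print(n,(round(u),round(v)),p2w(KT,(u,v),z).round(4))
H,S,V=hsv[...,0],hsv[...,1],hsv[...,2]
cen('glass',(H>60)&(H<85)&(S>140),.021)
cen('cork',(H>5)&(H<20)&(S>90)&(V>90),.013)
cen('brass',(H>18)&(H<32)&(S>120)&(V>90),.017)
cen('red',((H<5)|(H>175))&(S>150)&(V>60),.059)
cv2.imwrite('pics/w2.png',o)
E
```

```text
[0.49080689 0.20961113 0.25056002]
glass (315, 199) [0.5303 0.2121 0.021 ]
cork (30, 224) [ 0.5689 -0.1839  0.013 ]
brass (305, 260) [0.6235 0.1973 0.017 ]
red (408, 139) [0.448  0.3152 0.059 ]
```

View pics/w2.png

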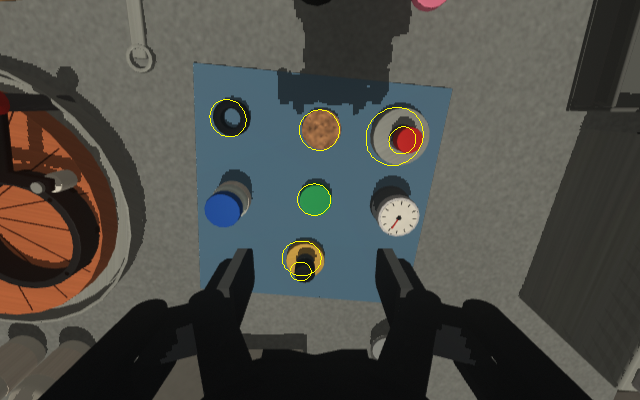

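The overlays fit for glass, cork and seal. Steel sits about 5 mm further to +y, and brass's base is at about (305,260), that is (.622,.195). Grasping the glass now.

>>> carry_out:
  steps: "0.75 -40 1.5 60 0 0 0;0.75 -40 1.5 120 0 0 0;0.75 -40 1.5 180 0 0 0;0.75 -40 1.5 215 0 0 0;0.75 -40 1.5 235 0 0 0;0.75 -40 1.5 246 0 0 0;0.75 -40 1.5 246 0 0 0;0.3 -40 1.5 246 0 0 0;0.3 -40 1.5 246 0 0 0;0.3 -40 1.5 246 0 0 0;0.3 -40 1.5 246 0 0 0;0.3 -40 1.5 246 0 0 0;0.3 -40 1.5 246 0 0 0;0.3 -40 1.5 246 0 0 0"

```text
t: 5.95
tool_pos: [0.5314, 0.2116, 0.0059]
tool_rot: [0.001, 0.001, 1.0, 0.001]
force: [-1.3, -0.2, 8.5]
finger_gap: 0.49
```

>>> carry_out:
  steps: "0.3 0 0 -20 0 0 0;0.3 0 0 -60 0 0 0;0.3 0 0 -110 0 0 0;0.3 0 0 -150 0 0 0;0.3 0 0 -150 0 0 0;0.3 0 0 -150 0 0 0"

```text
t: 6.7
tool_pos: [0.5309, 0.2113, 0.1557]
tool_rot: [0.001, 0.001, 1.0, 0.001]
force: [0.9, -0.2, -1.0]
finger_gap: 0.484
```

```bash
python3 - <<'E'
from h import *
s=status.observe();print(s['tool_pos'],s['force'],s['finger_gap']);a=viewer.camera('wrist')[:,:,::-1];b=viewer.camera('scene')[:,:,::-1]
cv2.imwrite('pics/g1.png',np.hstack([cv2.resize(a[150:400,170:470],(400,333)),cv2.resize(b[70:320,250:550],(400,333))]))
E
```

```text
[0.53086977 0.2113413  0.15566526] [ 0.91590756 -0.19431465 -1.01401053] 0.48428610981860665
```

View pics/g1.png

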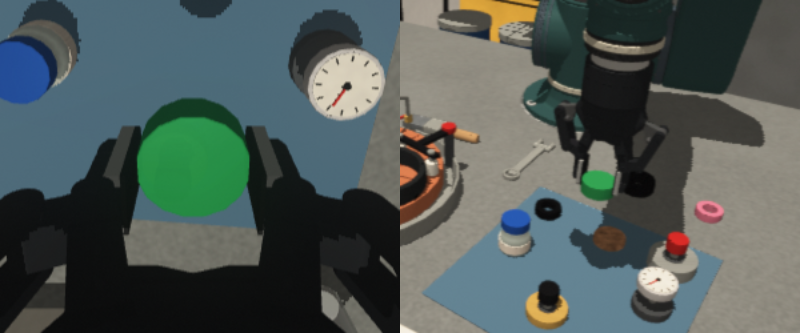

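The glass is held level between the pads; its top is at about wrist pixel (315,268).

```bash
python3 - <<'E'
from h import *
s=status.observe();im=viewer.camera('wrist')[:,:,::-1];hsv=cv2.cvtColor(im,cv2.COLOR_BGR2HSV)
KT=cam('wrist',s)
H,S,V=cv2.split(hsv);m=((H>60)&(H<85)&(S>140)&(V>120)).astype(np.uint8)
c=max(cv2.findContours(m,0,2)[0],key=cv2.contourArea);e=cv2.fitEllipse(cv2.convexHull(c));print(e)
p=p2w(KT,e[0],.1706);print(p,to_tool(s,p)); print(to_tool(s,[.522-(p[0]-s['tool_pos'][0]),-.285-(p[1]-s['tool_pos'][1]),.120]),s['tool_pos'])
E
```

```text
((314.4221496582031, 275.1159362792969), (74.99544525146484, 84.83454132080078), 89.70197296142578)
[0.53049639 0.21223848 0.1706    ] [ -0.    1.  -15.7]
[   7.9 -497.3   34.4] [0.53049283 0.21126015 0.1548991 ]
```

>>> carry_out:
  steps: "0.3 8 -60 0 0 0 0;0.3 8 -120 0 0 0 0;0.3 8 -180 0 0 0 0;0.3 8 -240 0 0 0 0;0.3 8 -300 0 0 0 0;0.3 8 -360 0 0 0 0;0.3 8 -420 0 0 0 0;0.3 8 -470 0 0 0 0;0.3 8 -497 0 0 0 0;0.3 8 -497 0 0 0 0;0.3 8 -497 20 0 0 0;0.3 8 -497 50 0 0 0;0.3 8 -497 75 0 0 0;0.3 8 -497 90 0 0 0;0.3 8 -497 95 0 0 0;0.3 8 -497 97 0 0 0;0.3 8 -497 97 0 0 0"

```text
t: 8.98
tool_pos: [0.5222, -0.2858, 0.058]
tool_rot: [0.0, 0.001, 1.0, 0.0]
force: [-0.0, 0.6, 0.0]
finger_gap: 0.491
```

>>> carry_out:
  steps: "0.3 0 0 1 0 0 0;0.3 0 0 2 0 0 0;0.3 0 0 3 0 0 0;0.3 0 0 4 0 0 0;0.3 0 0 4 0 0 0"

```text
t: 9.6
tool_pos: [0.5222, -0.2857, 0.0539]
tool_rot: [0.0, 0.001, 1.0, 0.0]
force: [-0.4, -0.2, -0.4]
finger_gap: 0.49
```

>>> carry_out:
  steps: "0.3 0 0 0.5 0 0 0;0.3 0 0 1 0 0 0;0.3 0 0 1 0 0 0"

```text
t: 9.98
tool_pos: [0.5222, -0.2858, 0.053]
tool_rot: [0.0, 0.001, 1.0, 0.0]
force: [-0.7, 1.6, 1.4]
finger_gap: 0.486
```

>>> carry_out:
  steps: "0.55 0 0 0 0 0 0;0.6 0 0 0 0 0 0;0.65 0 0 0 0 0 0;0.65 0 0 -30 0 0 0;0.65 0 0 -80 0 0 0;0.72 0 0 -130 0 0 0;0.75 0 0 -150 0 0 0;0.75 0 0 -150 0 0 0"

```text
t: 10.98
tool_pos: [0.5226, -0.2862, 0.2042]
tool_rot: [0.001, 0.001, 1.0, -0.001]
force: [0.2, -0.7, -0.1]
finger_gap: 0.748
```

```bash
python3 - <<'E'
from h import *
s=status.observe();im=viewer.camera('wrist')[:,:,::-1];hsv=cv2.cvtColor(im,cv2.COLOR_BGR2HSV)
KT=cam('wrist',s)
H,S,V=cv2.split(hsv);m=((H>60)&(H<85)&(S>140)&(V>100)).astype(np.uint8)
c=max(cv2.findContours(m,0,2)[0],key=cv2.contourArea);e=cv2.fitEllipse(cv2.convexHull(c));print(e)
print('glass',p2w(KT,e[0],.068))
o=cv2.polylines(im.copy(),[circ(KT,[.522,-.285,.082],.071).round().astype(int),circ(KT,[.522,-.285,.05],.061).round().astype(int)],True,(0,255,255),1)
cv2.imwrite('pics/p1.png',o);print(s['tool_pos'],to_tool(s,[.442,.217,.15]))
E
```

```text
((314.9019775390625, 189.2637481689453), (41.15593338012695, 43.07466506958008), 91.88143157958984)
glass [ 0.5224708  -0.28472078  0.068     ]
[ 0.52263803 -0.28624819  0.20421513] [ 81.4 503.2  53.4]
```

View pics/p1.png

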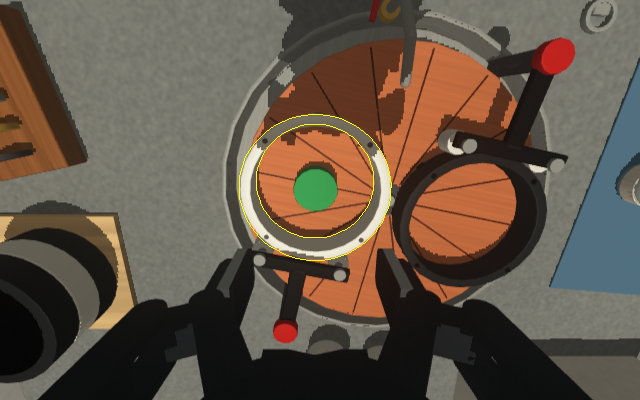

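The glass stands centred in the white ring at (.5225,-.285). Cork next.

>>> carry_out:
  steps: "0.75 10 60 0 0 0 0;0.75 20 120 0 0 0 0;0.75 30 180 0 0 0 0;0.75 40 240 0 0 0 0;0.75 50 300 0 0 0 0;0.75 60 360 0 0 0 0;0.75 70 420 0 0 0 0;0.75 80 480 20 0 0 0;0.75 81 503 60 0 0 0;0.75 81 503 100 0 0 0;0.75 81 503 150 0 0 0;0.75 81 503 185 0 0 0;0.75 81 503 197 0 0 0;0.75 81 503 197 0 0 0;0.35 81 503 197 0 0 0;0.35 81 503 197 0 0 0;0.35 81 503 197 0 0 0;0.35 81 503 197 0 0 0;0.35 81 503 197 0 0 0;0.35 81 503 197 0 0 0"

```text
t: 13.52
tool_pos: [0.4426, 0.2174, 0.0075]
tool_rot: [0.002, 0.001, 1.0, 0.0]
force: [-4.4, -0.8, 11.2]
finger_gap: 0.542
```

>>> carry_out:
  steps: "0.35 0 0 -10 0 0 0;0.35 0 0 -50 0 0 0;0.35 0 0 -110 0 0 0;0.35 0 0 -160 0 0 0;0.35 0 0 -195 0 0 0;0.35 0 0 -195 0 0 0;0.35 0 0 -195 0 0 0"

```text
t: 14.4
tool_pos: [0.4418, 0.2172, 0.2026]
tool_rot: [0.002, 0.001, 1.0, 0.0]
force: [0.7, -1.0, -0.8]
finger_gap: 0.533
```

```bash
python3 - <<'E'
from h import *
s=status.observe();im=viewer.camera('wrist')[:,:,::-1];hsv=cv2.cvtColor(im,cv2.COLOR_BGR2HSV)
KT=cam('wrist',s);H,S,V=cv2.split(hsv);m=((H>5)&(H<20)&(S>90)&(V>70)).astype(np.uint8);m[:,:230]=0;m[:,400:]=0
m=cv2.morphologyEx(m,3,np.ones((5,5)))
c=max(cv2.findContours(m,0,2)[0],key=cv2.contourArea);e=cv2.fitEllipse(cv2.convexHull(c));print(e)
zt=s['tool_pos'][2]+.0055;p=p2w(KT,e[0],zt);print(s['tool_pos'],s['finger_gap'],p);d=p-s['tool_pos']
print(to_tool(s,[.5225-d[0],-.285-d[1],.068+.0045]))
o=cv2.polylines(im.copy(),[circ(KT,[s['tool_pos'][0],s['tool_pos'][1],zt],.025).round().astype(int)],True,(0,255,255),1)
cv2.imwrite('pics/c1.png',o[120:400,160:480])
E
```

```text
((313.5691833496094, 263.98895263671875), (88.04537963867188, 108.19402313232422), 12.562784194946289)
[0.44178319 0.21717506 0.20264375] 0.5331235759974605 [0.44150988 0.21772967 0.20814375]
[ -81.1 -502.7  130. ]
```

View pics/c1.png

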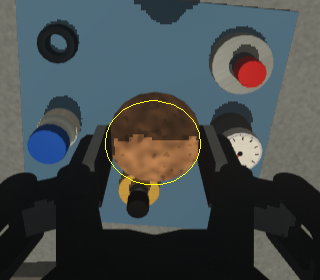

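The cork is held level and centred; the extra rim on the base side is its side wall. Carrying it to the glass.

>>> carry_out:
  steps: "0.35 -10 -60 0 0 0 0;0.35 -20 -120 0 0 0 0;0.35 -30 -180 0 0 0 0;0.35 -40 -240 0 0 0 0;0.35 -50 -300 0 0 0 0;0.35 -60 -360 0 0 0 0;0.35 -70 -420 0 0 0 0;0.35 -80 -480 0 0 0 0;0.35 -81 -503 20 0 0 0;0.35 -81 -503 60 0 0 0;0.35 -81 -503 90 0 0 0;0.35 -81 -503 115 0 0 0;0.35 -81 -503 125 0 0 0;0.35 -81 -503 127 0 0 0;0.35 -81 -503 128 0 0 0;0.35 -81 -503 129 0 0 0;0.35 -81 -503 129 0 0 0"

```text
t: 16.58
tool_pos: [0.5225, -0.286, 0.0735]
tool_rot: [0.002, 0.001, 1.0, 0.0]
force: [-1.1, 0.4, -0.7]
finger_gap: 0.537
```

>>> carry_out:
  steps: "0.35 0 0 0.5 0 0 0;0.35 0 0 1 0 0 0;0.35 0 0 1.3 0 0 0;0.6 0 0 1.3 0 0 0;0.65 0 0 1.3 0 0 0;0.7 0 0 1.3 0 0 0;0.7 0 0 -30 0 0 0;0.75 0 0 -80 0 0 0;0.6 0 0 -130 0 0 0;0.6 0 0 -130 0 0 0;0.6 0 0 -130 0 0 0"

```text
t: 17.95
tool_pos: [0.5219, -0.2859, 0.2029]
tool_rot: [0.001, 0.001, 1.0, 0.0]
force: [-0.3, 0.2, -1.0]
finger_gap: 0.597
```

```bash
python3 - <<'E'
from h import *
s=status.observe();im=viewer.camera('wrist')[:,:,::-1]
KT=cam('wrist',s)
P=[circ(KT,[.5225,-.285,.078],.025),circ(KT,[.5225,-.285,.068],.022)]
o=im.copy()
for c in P:o=cv2.polylines(o,[c.round().astype(int)],True,(0,255,255),1)
cv2.imwrite('pics/c2.png',cv2.resize(o[110:290,220:420],None,fx=3,fy=3,interpolation=2));print(s['tool_pos'],to_tool(s,[.622,.195,.15]))
KT=cam('top');im=cv2.imread('pics/top0.png')
E
```

```text
[ 0.52185005 -0.28591446  0.20289043] [-99.4 481.   53.4]
```

View pics/c2.png

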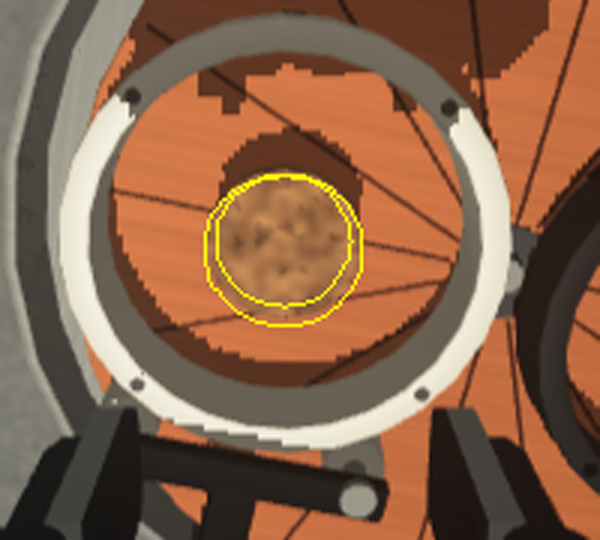

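The cork sits on its predicted circle with no glass showing. To the brass weight.

>>> carry_out:
  steps: "0.6 -12 60 0 0 0 0;0.6 -24 120 0 0 0 0;0.6 -36 180 0 0 0 0;0.6 -50 240 0 0 0 0;0.6 -62 300 0 0 0 0;0.6 -75 360 0 0 0 0;0.6 -88 420 0 0 0 0;0.6 -95 470 30 0 0 0;0.6 -99 481 53 0 0 0;0.6 -99 481 53 0 0 0;0.6 -99 481 53 0 0 0"

```text
t: 19.38
tool_pos: [0.6213, 0.1945, 0.1505]
tool_rot: [0.001, 0.001, 1.0, 0.0]
force: [0.1, -0.9, 0.0]
finger_gap: 0.6
```

```bash
python3 - <<'E'
from h import *
s=status.observe();im=viewer.camera('wrist')[:,:,::-1];hsv=cv2.cvtColor(im,cv2.COLOR_BGR2HSV)
KT=cam('wrist',s);H,S,V=cv2.split(hsv);m=((H>16)&(H<32)&(S>120)&(V>60)).astype(np.uint8);m[:,:220]=0;m[:,420:]=0
m=cv2.morphologyEx(m,3,np.ones((5,5)))
c=max(cv2.findContours(m,0,2)[0],key=cv2.contourArea);e=cv2.fitEllipse(cv2.convexHull(c));print(e)
p=p2w(KT,e[0],.015);print(s['tool_pos'],p,to_tool(s,[p[0],p[1],.022]))
o=im.copy()
for z,r in((.003,.028),(.017,.028),(.051,.014),(.031,.014)):o=cv2.polylines(o,[circ(KT,[p[0],p[1],z],r).round().astype(int)],True,(0,255,255),1)
cv2.imwrite('pics/b1.png',cv2.resize(o[130:330,210:430],None,fx=3,fy=3,interpolation=2))
E
```

```text
((315.71636962890625, 192.27609252929688), (55.10224533081055, 55.79518508911133), 82.3123779296875)
[0.62128533 0.1944545  0.15047869] [0.6238254 0.197058  0.015    ] [ -2.3   2.5 128.5]
```

View pics/b1.png

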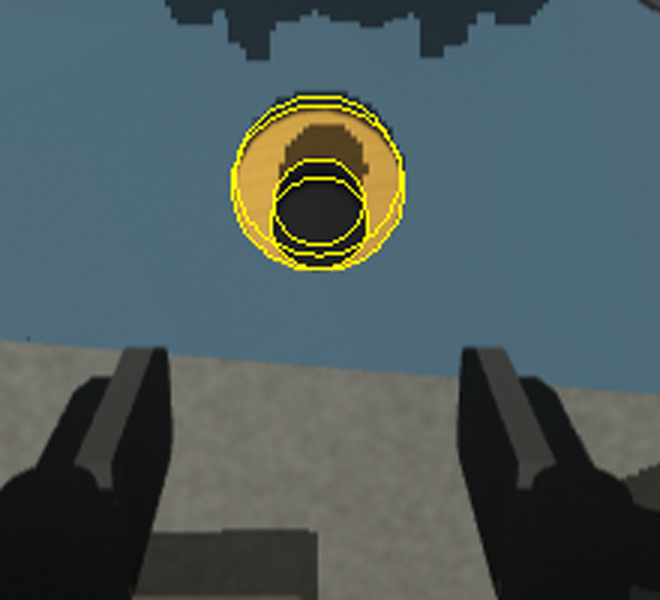

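The overlay fits base and knob. Grasping the knob.

>>> carry_out:
  steps: "0.6 -2.5 2.5 40 0 0 0;0.6 -2.5 2.5 80 0 0 0;0.6 -2.5 2.5 110 0 0 0;0.6 -2.5 2.5 128 0 0 0;0.6 -2.5 2.5 128 0 0 0;0.15 -2.5 2.5 128 0 0 0;0.15 -2.5 2.5 128 0 0 0;0.15 -2.5 2.5 128 0 0 0;0.15 -2.5 2.5 128 0 0 0;0.15 -2.5 2.5 128 0 0 0;0.15 -2.5 2.5 128 0 0 0;0.15 -2.5 2.5 128 0 0 0"

```text
t: 20.92
tool_pos: [0.6253, 0.1967, 0.0247]
tool_rot: [0.003, 0.001, 1.0, 0.001]
force: [-0.7, -2.4, 6.7]
finger_gap: 0.309
```

>>> carry_out:
  steps: "0.15 0 0 -10 0 0 0;0.15 0 0 -50 0 0 0;0.15 0 0 -110 0 0 0;0.15 0 0 -150 0 0 0;0.15 0 0 -180 0 0 0;0.15 0 0 -180 0 0 0;0.15 0 0 -180 0 0 0"

```text
t: 21.8
tool_pos: [0.6239, 0.1964, 0.2038]
tool_rot: [0.002, 0.001, 1.0, 0.0]
force: [-0.2, -0.2, -3.7]
finger_gap: 0.307
```

```bash
python3 - <<'E'
from h import *
s=status.observe();im=viewer.camera('wrist')[:,:,::-1];hsv=cv2.cvtColor(im,cv2.COLOR_BGR2HSV)
KT=cam('wrist',s);H,S,V=cv2.split(hsv);m=((H>16)&(H<32)&(S>120)&(V>50)).astype(np.uint8);m[:,:220]=0;m[:,420:]=0
m=cv2.morphologyEx(m,3,np.ones((5,5)))
c=max(cv2.findContours(m,0,2)[0],key=cv2.contourArea);e=cv2.fitEllipse(cv2.convexHull(c))
t=s['tool_pos'];p=p2w(KT,e[0],t[2]-.005);print(e,t,s['finger_gap'],s['force'],p-t)
o=im.copy()
for z,r in((-.019,.028),(-.005,.028),(.029,.014)):o=cv2.polylines(o,[circ(KT,[t[0],t[1],t[2]+z],r).round().astype(int)],True,(0,255,255),1)
cv2.imwrite('pics/b2.png',cv2.resize(o[130:360,200:440],None,fx=2,fy=2,interpolation=2))
print(to_tool(s,[.5225,-.285,.078+.019]))
E
```

```text
((314.2379455566406, 235.2283935546875), (66.28128814697266, 96.12190246582031), 90.88531494140625) [0.6239197  0.19642512 0.20377525] 0.3073936101099512 [-0.18601704 -0.15489009 -3.74292329] [-0.01196309  0.00094477 -0.005     ]
[ 100.6 -481.8  106. ]
```

View pics/b2.png

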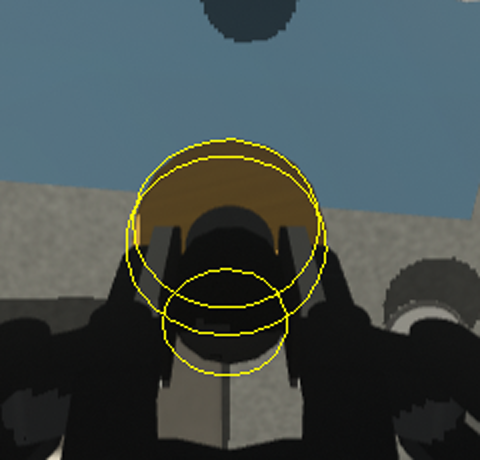

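The brass weight is held upright and centred; its underside is about 22 mm below the TCP. Carrying it to the cork.

>>> carry_out:
  steps: "0.15 12 -60 0 0 0 0;0.15 24 -120 0 0 0 0;0.15 36 -180 0 0 0 0;0.15 50 -240 0 0 0 0;0.15 62 -300 0 0 0 0;0.15 75 -360 0 0 0 0;0.15 88 -420 0 0 0 0;0.15 95 -460 0 0 0 0;0.15 101 -482 0 0 0 0;0.15 101 -482 0 0 0 0;0.15 101 -482 20 0 0 0;0.15 101 -482 50 0 0 0;0.15 101 -482 75 0 0 0;0.15 101 -482 90 0 0 0;0.15 101 -482 97 0 0 0;0.15 101 -482 100 0 0 0;0.15 101 -482 101 0 0 0;0.15 101 -482 101 0 0 0"

```text
t: 24.1
tool_pos: [0.522, -0.2854, 0.1022]
tool_rot: [0.002, 0.001, 1.0, 0.0]
force: [0.2, 0.3, -3.2]
finger_gap: 0.307
```

>>> carry_out:
  steps: "0.15 0 0 1 0 0 0;0.15 0 0 1.7 0 0 0;0.15 0 0 2.2 0 0 0;0.15 0 0 2.2 0 0 0"

```text
t: 24.6
tool_pos: [0.522, -0.2854, 0.0999]
tool_rot: [0.002, 0.001, 1.0, 0.0]
force: [-0.1, 0.2, -3.0]
finger_gap: 0.307
```

>>> carry_out:
  steps: "0.15 0 0 0.6 0 0 0;0.15 0 0 1.2 0 0 0;0.15 0 0 1.2 0 0 0"

```text
t: 24.98
tool_pos: [0.5222, -0.2855, 0.0996]
tool_rot: [0.002, 0.001, 1.0, -0.0]
force: [-3.1, 1.9, 8.4]
finger_gap: 0.305
```

>>> carry_out:
  steps: "0.4 0 0 0 0 0 0;0.5 0 0 0 0 0 0;0.58 0 0 0 0 0 0;0.58 0 0 0 0 0 0;0.58 0 0 -30 0 0 0;0.6 0 0 -80 0 0 0;0.7 0 0 -110 0 0 0;0.7 0 0 -110 0 0 0;0.7 0 0 -110 0 0 0"

```text
t: 26.1
tool_pos: [0.5215, -0.2854, 0.2089]
tool_rot: [0.002, 0.001, 1.0, 0.0]
force: [-0.3, 0.3, -0.8]
finger_gap: 0.703
```

```bash
python3 - <<'E'
from h import *
s=status.observe();im=viewer.camera('wrist')[:,:,::-1]
KT=cam('wrist',s);o=im.copy()
for z,r in((.078,.028),(.092,.028),(.126,.014)):o=cv2.polylines(o,[circ(KT,[.5225,-.285,z],r).round().astype(int)],True,(0,255,255),1)
cv2.imwrite('pics/b3.png',cv2.resize(o[110:310,210:430],None,fx=3,fy=3,interpolation=2));print(s['tool_pos'],to_tool(s,[.427,.105,.007]))
# seal recheck in w2raw
KT=(KT[0],None)
E
```

```text
[ 0.52149382 -0.28536006  0.2088723 ] [ 96.3 390.1 201.6]
```

View pics/b3.png

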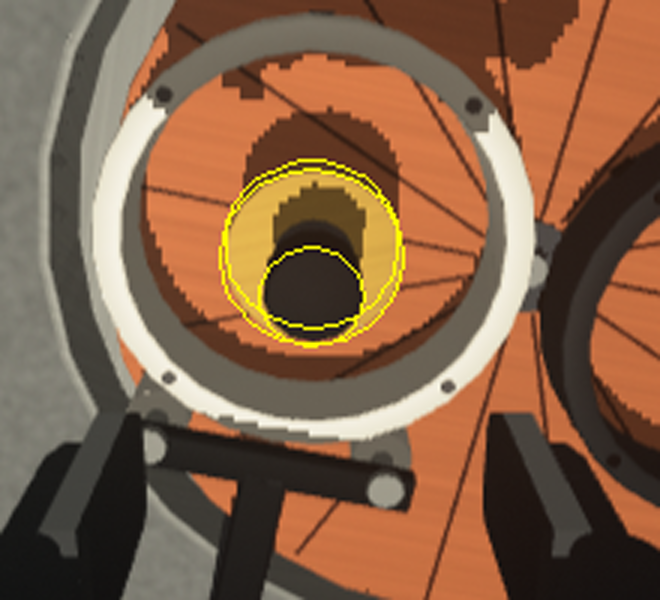

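The brass weight stands centred on the cork, on its predicted circles. Seal ring next.

>>> carry_out:
  steps: "0.7 14 60 0 0 0 0;0.7 28 120 0 0 0 0;0.7 42 180 0 0 0 0;0.7 57 240 0 0 0 0;0.7 72 300 0 0 0 0;0.7 86 350 0 0 0 0;0.7 96 391 30 0 0 0;0.7 96 391 60 0 0 0;0.7 96 391 60 0 0 0"

```text
t: 27.28
tool_pos: [0.4248, 0.1063, 0.1467]
tool_rot: [-0.001, 0.001, 1.0, 0.0]
force: [-0.2, -0.6, 0.3]
finger_gap: 0.702
```

```bash
python3 - <<'E'
from h import *
s=status.observe();im=viewer.camera('wrist')[:,:,::-1];cv2.imwrite('pics/s1raw.png',im)
KT=cam('wrist',s);c=w2p(KT,[.427,.105,.019]);print(c)
V=im.max(2);m=(V<75).astype(np.uint8);u,v=c.astype(int);k=45
w=np.zeros_like(m);w[v-k:v+k,u-k:u+k]=m[v-k:v+k,u-k:u+k]
for cc in sorted(cv2.findContours(w,0,2)[0],key=cv2.contourArea)[-2:]:
  if len(cc)>5:
    e=cv2.fitEllipse(cv2.convexHull(cc));p=p2w(KT,e[0],.014);print(e,p,to_tool(s,[p[0],p[1],.007]))
# light hole: blue inside
b=(V>75).astype(np.uint8)*0; 
print(s['tool_pos']); print(V[v-40:v+41:5,u],V[v,u-40:u+41:5])
E
```

```text
[311.79957319 194.65327561]
((315.1173400878906, 189.49754333496094), (46.06157684326172, 51.040802001953125), 12.036544799804688) [0.4232966  0.10820098 0.014     ] [  1.3   1.9 139.7]
[0.42478313 0.10628682 0.14671031]
[138 138 138  48  34  37 138 138 137  61  26  37  44 137 136 135 134] [140 139 138 138 135  37  33  97 137 136 137  31  38  32 137 136 136]
```

>>> carry_out:
  steps: "0.7 0 2 50 0 0 0;0.7 0 2 100 0 0 0;0.7 0 2 130 0 0 0;0.7 0 2 140 0 0 0;0.7 0 2 140 0 0 0;0.3 0 2 140 0 0 0;0.3 0 2 140 0 0 0;0.3 0 2 140 0 0 0;0.3 0 2 140 0 0 0;0.3 0 2 140 0 0 0;0.3 0 2 140 0 0 0"

```text
t: 28.7
tool_pos: [0.427, 0.108, 0.0099]
tool_rot: [0.002, 0.001, 1.0, 0.0]
force: [-4.4, -1.6, 18.3]
finger_gap: 0.483
```

>>> carry_out:
  steps: "0.3 0 0 -10 0 0 0;0.3 0 0 -50 0 0 0;0.3 0 0 -110 0 0 0;0.3 0 0 -160 0 0 0;0.3 0 0 -180 0 0 0;0.3 0 0 -180 0 0 0;0.3 0 0 -180 0 0 0"

```text
t: 29.58
tool_pos: [0.426, 0.1079, 0.1895]
tool_rot: [0.002, 0.001, 1.0, 0.0]
force: [-1.1, -0.0, -0.2]
finger_gap: 0.475
```

```bash
python3 - <<'E'
from h import *
s=status.observe();im=viewer.camera('wrist')[:,:,::-1]
KT=cam('wrist',s);t=s['tool_pos'];o=im.copy();zt=t[2]+.012
for r in(.022,.012):o=cv2.polylines(o,[circ(KT,[t[0],t[1],zt],r).round().astype(int)],True,(0,255,255),1)
cv2.imwrite('pics/s2.png',cv2.resize(o[150:350,210:430],None,fx=2,fy=2,interpolation=2));print(t,s['finger_gap'],to_tool(s,[.5535,-.132,.055]))
E
```

```text
[0.42596672 0.10791521 0.18949821] 0.47501559535221677 [-127.7 -239.6  134.9]
```

View pics/s2.png

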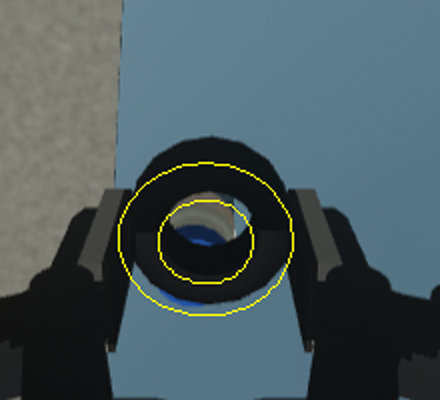

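The seal is held level, roughly centred and a touch toward the base. It was gripped at TCP z .0099, so I expect contact on the plate at about .057. Carrying it to the iron ring and feeling for contact.

>>> carry_out:
  steps: "0.3 -30 -60 0 0 0 0;0.3 -62 -115 0 0 0 0;0.3 -90 -170 0 0 0 0;0.3 -120 -220 0 0 0 0;0.3 -128 -240 0 0 0 0;0.3 -128 -240 0 0 0 0;0.3 -128 -240 20 0 0 0;0.3 -128 -240 60 0 0 0;0.3 -128 -240 95 0 0 0;0.3 -128 -240 115 0 0 0;0.3 -128 -240 124 0 0 0;0.3 -128 -240 128 0 0 0;0.3 -128 -240 129 0 0 0;0.3 -128 -240 129 0 0 0"

```text
t: 31.38
tool_pos: [0.5538, -0.1324, 0.061]
tool_rot: [0.002, 0.001, 1.0, -0.0]
force: [-0.4, -0.3, -0.6]
finger_gap: 0.476
```

>>> carry_out:
  steps: "0.3 0 0 1 0 0 0;0.3 0 0 2 0 0 0;0.3 0 0 2.5 0 0 0;0.3 0 0 2.5 0 0 0"

```text
t: 31.88
tool_pos: [0.5538, -0.1325, 0.0585]
tool_rot: [0.002, 0.001, 1.0, -0.0]
force: [0.3, -0.3, -0.3]
finger_gap: 0.476
```

>>> carry_out:
  steps: "0.3 0 0 1 0 0 0;0.3 0 0 1.5 0 0 0;0.3 0 0 2.2 0 0 0;0.3 0 0 2.2 0 0 0"

```text
t: 32.38
tool_pos: [0.5538, -0.1325, 0.057]
tool_rot: [0.002, 0.001, 1.0, -0.0]
force: [-4.0, 1.7, 11.3]
finger_gap: 0.473
```

Contact came at .057 as predicted. Releasing and measuring.

>>> carry_out:
  steps: "0.55 0 0 0 0 0 0;0.6 0 0 0 0 0 0;0.65 0 0 0 0 0 0;0.65 0 0 -30 0 0 0;0.65 0 0 -80 0 0 0;0.65 0 0 -130 0 0 0;0.65 0 0 -145 0 0 0;0.65 0 0 -145 0 0 0"

```text
t: 33.38
tool_pos: [0.5538, -0.1326, 0.2028]
tool_rot: [0.003, 0.001, 1.0, -0.001]
force: [0.7, -0.4, -0.4]
finger_gap: 0.647
```

```bash
python3 - <<'E'
from h import *
s=status.observe();im=viewer.camera('wrist')[:,:,::-1];cv2.imwrite('pics/s3raw.png',im)
KT=cam('wrist',s);print(s['tool_pos']);o=im.copy()
c=w2p(KT,[.5535,-.132,.066]);u,v=c.astype(int);k=38
V=im.max(2);m=(V<60).astype(np.uint8);w=np.zeros_like(m);w[v-k:v+k,u-k:u+k]=m[v-k:v+k,u-k:u+k]
for cc in sorted(cv2.findContours(w,0,2)[0],key=cv2.contourArea)[-1:]:
    e=cv2.fitEllipse(cv2.convexHull(cc));print(c,e,p2w(KT,e[0],.062))
P=[[[.5535,-.132,.066],.022],[[.5535,-.132,.066],.012],[[.5535,-.132,.082],.071],[[.5535,-.132,.082],.061]]
for p,r in P:o=cv2.polylines(o,[circ(KT,p,r).round().astype(int)],True,(0,255,255),1)
cv2.imwrite('pics/s3.png',cv2.resize(o[90:290,210:430],None,fx=3,fy=3,interpolation=2))
E
```

```text
[ 0.55375815 -0.13258476  0.20276935]
[313.94026352 188.65065447] ((314.710205078125, 186.29624938964844), (43.26129150390625, 43.657840728759766), 4.351279258728027) [ 0.55222306 -0.13123546  0.062     ]
```

View pics/s3.png

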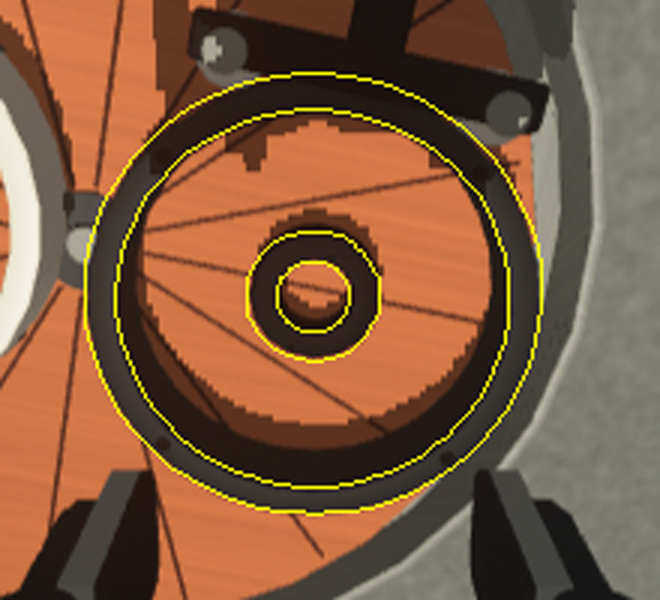

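The seal and iron ring both fit; seal at about (.5535,-.132). Now the steel weight.

>>> carry_out:
  steps: "0.62 14 60 0 0 0 0;0.62 28 120 0 0 0 0;0.62 42 180 0 0 0 0;0.62 57 240 0 0 0 0;0.62 72 300 0 0 0 0;0.62 86 360 0 0 0 0;0.62 100 420 0 0 0 0;0.62 105 446 20 0 0 0;0.62 105 446 30 0 0 0;0.62 105 446 30 0 0 0;0.62 105 446 30 0 0 0"

```text
t: 34.8
tool_pos: [0.4499, 0.313, 0.1713]
tool_rot: [0.002, 0.002, 1.0, -0.0]
force: [-0.1, -0.8, 0.8]
finger_gap: 0.619
```

```bash
python3 - <<'E'
from h import *
s=status.observe();im=viewer.camera('wrist')[:,:,::-1];cv2.imwrite('pics/h1raw.png',im)
KT=cam('wrist',s);print(s['tool_pos']);H,S,V=cv2.split(cv2.cvtColor(im,cv2.COLOR_BGR2HSV))
m=(((H<6)|(H>174))&(S>140)&(V>50)).astype(np.uint8);m[:,:200]=0;m[:,440:]=0
c=max(cv2.findContours(m,0,2)[0],key=cv2.contourArea);e=cv2.fitEllipse(cv2.convexHull(c));p=p2w(KT,e[0],.05);print('knob',e,p,to_tool(s,[p[0],p[1],.0315]))
u,v=w2p(KT,[p[0],p[1],.025]).astype(int);k=60
g=((S<70)|(m>0)).astype(np.uint8);w=np.zeros_like(g);w[v-k:v+k,u-k:u+k]=g[v-k:v+k,u-k:u+k];w=cv2.morphologyEx(w,2,np.ones((3,3)))
c=max(cv2.findContours(w,0,2)[0],key=cv2.contourArea);e=cv2.fitEllipse(cv2.convexHull(c));p=p2w(KT,e[0],.02);print('base',e,p)
E
```

```text
[0.4498824  0.31295014 0.17125284]
knob ((318.0825500488281, 193.2439422607422), (32.14128112792969, 34.52395248413086), 178.17279052734375) [0.44939124 0.3174988  0.05      ] [  1.1   4.6 139.7]
base ((317.8421630859375, 183.14837646484375), (68.51856231689453, 70.37183380126953), 179.54676818847656) [0.44769458 0.31763131 0.02      ]
```

>>> carry_out:
  steps: "0.62 1 4.5 50 0 0 0;0.62 1 4.5 95 0 0 0;0.62 1 4.5 125 0 0 0;0.62 1 4.5 138 0 0 0;0.62 1 4.5 138 0 0 0;0.15 1 4.5 138 0 0 0;0.15 1 4.5 138 0 0 0;0.15 1 4.5 138 0 0 0;0.15 1 4.5 138 0 0 0;0.15 1 4.5 138 0 0 0;0.15 1 4.5 138 0 0 0;0.15 1 4.5 138 0 0 0"

```text
t: 36.35
tool_pos: [0.4505, 0.3176, 0.035]
tool_rot: [0.003, 0.002, 1.0, 0.0]
force: [-0.9, -3.6, 7.9]
finger_gap: 0.328
```

>>> carry_out:
  steps: "0.15 0 0 -10 0 0 0;0.15 0 0 -50 0 0 0;0.15 0 0 -100 0 0 0;0.15 0 0 -140 0 0 0;0.15 0 0 -165 0 0 0;0.15 0 0 -165 0 0 0;0.15 0 0 -165 0 0 0"

```text
t: 37.22
tool_pos: [0.4488, 0.3174, 0.1991]
tool_rot: [0.003, 0.002, 1.0, -0.0]
force: [-0.6, 0.1, -7.2]
finger_gap: 0.333
```

```bash
python3 - <<'E'
from h import *
s=status.observe();im=viewer.camera('wrist')[:,:,::-1];cv2.imwrite('pics/h2raw.png',im)
KT=cam('wrist',s);t=s['tool_pos'];print(t,s['force'],s['finger_gap'],s['wrist_torque']);H,S,V=cv2.split(cv2.cvtColor(im,cv2.COLOR_BGR2HSV))
m=(((H<6)|(H>174))&(S>140)&(V>40)).astype(np.uint8);m[:,:200]=0;m[:,440:]=0
c=max(cv2.findContours(m,0,2)[0],key=cv2.contourArea);e=cv2.fitEllipse(cv2.convexHull(c));print('knob',e,p2w(KT,e[0],t[2]+.018)-t)
print(to_tool(s,[.5535,-.132,.066+.031]))
E
```

```text
[0.44882905 0.31735518 0.19910865] [-0.63872852  0.1021142  -7.19897333] 0.33307977491726654 [-0.01548973 -0.0078317   0.07504063]
knob ((314.4880676269531, 272.97369384765625), (62.94640350341797, 71.82341003417969), 178.13902282714844) [-0.00274497  0.001035    0.018     ]
[-105.9 -448.9  102.9]
```

The steel weight is held (7 N). Carrying it to the seal.

>>> carry_out:
  steps: "0.15 -14 -60 0 0 0 0;0.15 -28 -120 0 0 0 0;0.15 -42 -180 0 0 0 0;0.15 -57 -240 0 0 0 0;0.15 -72 -300 0 0 0 0;0.15 -86 -360 0 0 0 0;0.15 -98 -415 0 0 0 0;0.15 -106 -449 0 0 0 0;0.15 -106 -449 0 0 0 0;0.15 -106 -449 0 0 0 0;0.15 -106 -449 20 0 0 0;0.15 -106 -449 50 0 0 0;0.15 -106 -449 75 0 0 0;0.15 -106 -449 90 0 0 0;0.15 -106 -449 95 0 0 0;0.15 -106 -449 97 0 0 0;0.15 -106 -449 97 0 0 0"

```text
t: 39.4
tool_pos: [0.5537, -0.1323, 0.1032]
tool_rot: [0.003, 0.002, 1.0, -0.0]
force: [-0.7, -0.1, -6.4]
finger_gap: 0.335
```

>>> carry_out:
  steps: "0.15 0 0 1 0 0 0;0.15 0 0 2 0 0 0;0.15 0 0 3 0 0 0;0.15 0 0 3 0 0 0"

```text
t: 39.9
tool_pos: [0.5537, -0.1323, 0.1001]
tool_rot: [0.003, 0.002, 1.0, -0.0]
force: [0.1, -0.2, -7.5]
finger_gap: 0.33
```

>>> carry_out:
  steps: "0.15 0 0 1 0 0 0;0.15 0 0 2 0 0 0;0.15 0 0 2.6 0 0 0;0.15 0 0 2.6 0 0 0"

```text
t: 40.4
tool_pos: [0.5538, -0.1323, 0.0981]
tool_rot: [0.003, 0.002, 1.0, -0.001]
force: [-3.4, 0.6, 4.9]
finger_gap: 0.326
```

Contact came at .098 as predicted. Releasing and moving back for a final check of both stacks.

>>> carry_out:
  steps: "0.4 0 0 0 0 0 0;0.5 0 0 0 0 0 0;0.6 0 0 0 0 0 0;0.6 0 0 0 0 0 0;0.6 0 0 -30 0 0 0;0.6 0 0 -80 0 0 0;0.6 20 -40 -120 0 0 0;0.6 30 -75 -150 0 0 0;0.6 30 -75 -150 0 0 0;0.6 30 -75 -150 0 0 0"

```text
t: 41.65
tool_pos: [0.5225, -0.2067, 0.2474]
tool_rot: [0.003, 0.002, 1.0, -0.0]
force: [0.5, -0.2, 0.7]
finger_gap: 0.598
```

```bash
python3 - <<'E'
from h import *
s=status.observe();im=viewer.camera('wrist')[:,:,::-1]
KT=cam('wrist',s);o=im.copy();print(s['tool_pos'],s['force'])
W=[.5225,-.285];I=[.5535,-.132]
for c,z,r in((W,.092,.028),(W,.126,.014),(I,.088,.035),(I,.122,.015),(W,.082,.071),(I,.082,.071)):
    o=cv2.polylines(o,[circ(KT,[*c,z],r).round().astype(int)],True,(0,255,255),1)
a=cv2.resize(o[90:290,170:470],(780,520),interpolation=2)
b=viewer.camera('scene')[:,:,::-1]
cv2.imwrite('pics/fin.png',np.vstack([cv2.resize(o[100:290,160:470],(490,300)),cv2.resize(b[130:330,100:427],(490,300))]))
E
```

```text
[ 0.52247501 -0.20671236  0.24739042] [ 0.48009983 -0.15118617  0.71103191]
```

View pics/fin.png

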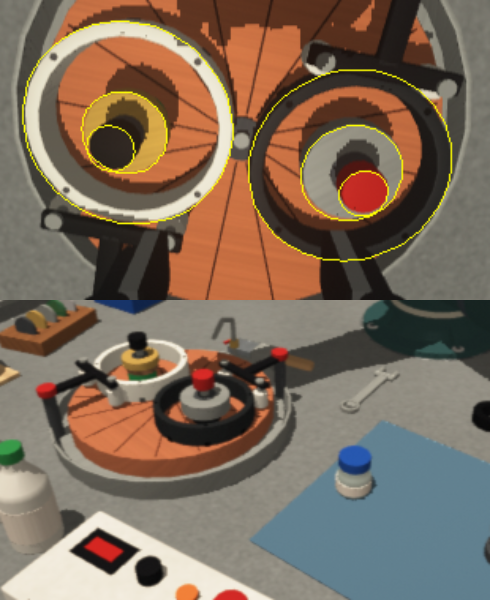

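Both stacks stand upright on their predicted circles, the knobs line up, and the jar is upright on the mat. Handing in.

```bash
python3 -c "
from bench import hand_in;print(hand_in())"
```

```text
the job is handed in; nothing more can be done
None
```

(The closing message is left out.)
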